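# Close up the socket case

## Task

Close up the open red socket case on the work board: first gently push the upright yellow inner flap down flat over the sockets, and only then swing the red cover over it and press it fully shut. Use only light pushes with the fingertips or the outside of the fingers: do not grip or lift anything, do not shove the case about, and do not disturb the spray can, the small glue bottle and the screwdriver around it. Take the hand clear at the end.

Things in the scene. Friction and masses are not known exactly. Their poses are not given: they have to be found in the camera images.
- case: Open red steel socket case, 260 mm (its x) by 200 mm (its y) by 80 mm high, about 4 kg, standing loose on the board (slides if shoved hard). Origin at the centre of its underside, z up. Its +y side carries the cover's hinge, its -y wall the flap's. A handle stands 23 mm out of its -x end; steel catches stand 5 mm out of its -y side below the rim.
- board_top (a point): Plywood work board, 500 by 400 mm, fixed on the bench, on which the case and the other things stand; its top is 10 to 55 mm above the bench, different each time. The point lies on its top face, within 15 mm of the middle of the case; z up. The board reaches 320 mm from this point to its own +x, 180 mm to -x, 170 mm to +y and 230 mm to -y.
- flap (a joint): Angle of the yellow inner flap: plate 230 mm along case x, 130 mm from hinge to free edge, 4 mm thick. Hinge along case x at y -88, z 68 mm (plate's mid-thickness). 0 = flat over the sockets, towards +y, on a stop (top face at z 70); pi/2 = upright; up to 1.8 = leaning out over the -y side. Friction hinge, 0.2 N m: stays where left; 1 to 4 N moves it.
- flap_edge (a point): Middle of the flap's free edge, mid-thickness, 130 mm from its hinge; its y axis points from the hinge to the free edge, its z axis is the normal of the face that is on top when the flap lies flat (the face towards -y when upright).
- cover (a joint): Angle of the red cover: plate 260 mm along case x, 200 mm from hinge to free edge, 8 mm thick. Hinge along case x at y +100, z 80.5 mm, on its inner face. 0 = shut, level, on a stop (top at z 88.5 mm); pi/2 = upright; up to 2.15 = leaning back over the +y side. Friction hinge, 0.65 N m: stays where left, does not fall shut; 3 to 8 N near the edge moves it. Catches on a raised flap.
- cover_edge (a point): Middle of the cover's free edge, mid-thickness, 200 mm from its hinge; its -y axis points from the hinge to the free edge, its z axis is the normal of the outer face (upward when shut, towards case +y when the cover is upright).
- can_mid (a point): Blue spray can, 52 mm diameter, 150 mm high, standing upright; the point is half-way up on its axis. Leave alone.
- glue_mid (a point): Small red glue bottle with a white cap, 34 mm diameter, 85 mm high, standing upright; the point is half-way up on its axis. Leave alone.
- driver_grip (a point): Screwdriver with a red handle, about 200 mm long and 26 mm thick at most, lying on the board; the point is the middle of its handle, x axis along the tool towards its tip. Leave alone.

How it is judged:
By the outcome, as a careful person would: the job done as asked, in the order asked, and still so for the second after the job is handed in, with the robot touching nothing.
It also fails if it takes over 54 s, if anything falls off the work surface, if the arm or the gripper's body presses on something with over 40 N, if the wrist force passes 120 N, or if a joint passes its speed limit or range.

## Robot

A 6-joint arm with a two-finger parallel gripper is mounted at the origin on the work surface. World frame = base frame: x ahead of the robot, y to its left, z up, the work surface at z = 0. Lengths are in m, angles in rad, forces in N, time in s.
With the tool pointing down it reaches from about 0.325 to 0.9 m from the base axis. Payload 6.1 kg.
Tool frame: the origin (TCP) lies midway between the tips of the shut fingers; the grasp point (between the pads) lies 19 mm behind it; z points along the fingers, y is the line along which they close (so a half turn about z gives the same grasp; the last joint's range is limited). The gripper opens to 87 mm and grips with 3 to 60 N. Pads are 19 mm wide; open, the fingers measure 117 mm over their backs; the gripper's body (75 mm by 190 mm) begins 51 mm behind the grasp point.
Start: joints at [-1.259, 0.22, 1.526, -0, 1.395, -0.126], TCP at [0.265, -0.566, 0.223] pointing down, gripper open.
Joint ranges: [-2.98, 2.98], [-0.91, 2.08], [0.09, 2.57], [-1.24, 4.39], [0.2, 2.65], [-2.68, 2.68]. Speed limits (rad/s): [2.57, 2.57, 3.01, 3.14, 3.14, 3.14].

## Interface

Orientations are given as a unit quaternion [x, y, z, w].
In Python, from station import r gives the robot as it stands.
- The arm moves only by the tool apply_moves, never from a script. Its argument "increments" is a list of rows, each a list of 3 entries, a list of its own where there are three numbers: the shift along the tool's x, y, z in mm, then the turn, a rotation vector about the tool's x, y, z in rad, then the closure, from 0 (fully open) to 1 (shut). A call has 1 to 10 rows; each row is the pose to reach, as a shift and turn from the pose commanded when the call began, along the tool's axes at that moment; what a row does not reach only later rows make up. A row lasts 1/8 s, in which the tool goes at most 62.5 mm and 10.7 degrees, less where a joint would pass 70% of its speed; a pose out of reach is approached as far as the arm can. A call with a gripper value outside its range is refused whole. The fingers move at their own pace and stop on an object; "squeeze" is the grip in N (left out, the last holds). Time passes only in rows, so rows that repeat a pose let the fingers close. It gives the time, the measured TCP pose, the force, the opening and the grip force at its end, in the units of the state.
- r.sense(): the state, without advancing time (a new reading comes with each control period).
- r.snapshot(name): name is "side" or "top" or "wrist"; returns (picture, depth): 480x640x3 uint8, red, green, blue; 480x640 float32, m along the optical axis (not along the pixel's ray), 0 where there is no reading.
- r.camera_params(name): a dict with "fx", "fy", "cx", "cy" (pixels), "k1" (the pictures are not rectified: a ray, as slopes to the right and down, at radius r is drawn at 1 + k1 r^2 times it, then the intrinsics apply), "rvec" (rotation vector, rad) and "tvec" (3), from world to camera coordinates, as OpenCV has them; the wrist camera has in their place "tool_from_camera" (4x4, takes a point from camera to tool coordinates, whose origin is the TCP and whose axes are the flange's). Camera axes: x right, y down, z forward; pixel columns grow to the right and rows downward; lengths in m; the calibration is good to about 2 mm. A picture is of the moment at which its call begins: read the wrist's pose just before it. camera_params takes no time and is no camera call.
- r.sign_off(): hands the job in; it is judged then, once.
The state is a dict: "time": time; "joints": joint angles; "dq": joint speeds; "effort": joint torques, N m; "tool_pos": TCP position; "eef_rot": TCP orientation; "contact_force": force on the tool from outside, world axes, zero at the start; "ft_torque": the same for the moment, N m; "grip_width": finger opening in m; "finger_force": force on a finger pad.
Only numpy, scipy, OpenCV 4.12 (cv2) and the standard library are available. Lean on these libraries where they do the work, as an engineer would, in place of code of your own. Each camera call takes 0.05 s, during which the arm holds its last target. There are 200 camera calls.

## Working session

There is one attempt and no reset: what is moved stays moved. The work goes in short steps, Python scripts to look and compute and a tool call to move; the robot and the scene stay as the last step left them, time stands still between calls to the robot, and variables do not carry over. Pictures are saved under pics/ and viewed, at most 10 in all, crops included, and the job is handed in when it is done.

Besides the shell and the picture viewer there is one more tool, called after ">>>" as a command line: name --argument value ..., lists and objects as JSON in quotes. apply_moves: Moves the arm, as the interface text tells. Its arguments: {"type":"object","properties":{"increments":{"type":"array","items":{"type":"array"}},"squeeze":{"type":"number"}},"required":["increments"]}

```bash
mkdir -p pics
cat > h.py <<'E'
import numpy as np, cv2
from scipy.spatial.transform import Rotation as R
from station import r
def snap(n,tag):
    s=r.sense(); p,d=r.snapshot(n)
    cv2.imwrite(f'pics/{tag}.png',p[:,:,::-1]); np.savez(f'pics/{tag}.npz',d=d,pos=s['tool_pos'],q=s['eef_rot'])
    return p,d
def cloud(n,tag):
    z=np.load(f'pics/{tag}.npz'); d=z['d']; c=r.camera_params(n)
    v,u=np.mgrid[0:480,0:640]
    xd=(u-c['cx'])/c['fx']; yd=(v-c['cy'])/c['fy']; x,y=xd.copy(),yd.copy()
    for _ in range(8):
        f=1+c['k1']*(x*x+y*y); x,y=xd/f,yd/f
    P=np.stack([x*d,y*d,d],-1)
    if n=='wrist':
        T=np.array(c['tool_from_camera']); P=P@T[:3,:3].T+T[:3,3]
        return P@R.from_quat(z['q']).as_matrix().T+z['pos']
    M=R.from_rotvec(np.ravel(c['rvec'])).as_matrix()
    W=(P-np.ravel(c['tvec']))@M; W[d==0]=np.nan
    return W
E
python3 - <<'E'
from h import *
for n in('top','side'): snap(n,n+'0')
s=r.sense();print(s['time'],s['tool_pos'],s['eef_rot'],s['contact_force'])
for n in('top','side'):
    c=r.camera_params(n);M=R.from_rotvec(np.ravel(c['rvec'])).as_matrix();print(n,-M.T@np.ravel(c['tvec']),M[2])
E
```

```text
0.1 [ 0.26475374 -0.5655039   0.22153883] [ 9.76138070e-01  2.17148907e-01 -1.10868946e-04 -8.98939126e-04] [-0.15441899 -0.54728578  1.0445241 ]
top [ 0.49801058 -0.06168908  0.88525863] [ 0.11847426 -0.01436276 -0.99285324]
side [0.94741256 0.18330196 0.79451807] [-0.44736864 -0.30486903 -0.84078307]
```

View pics/top0.png

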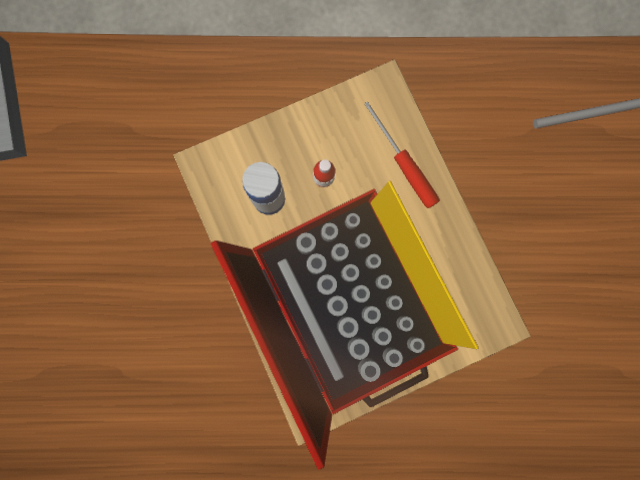

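View pics/side0.png

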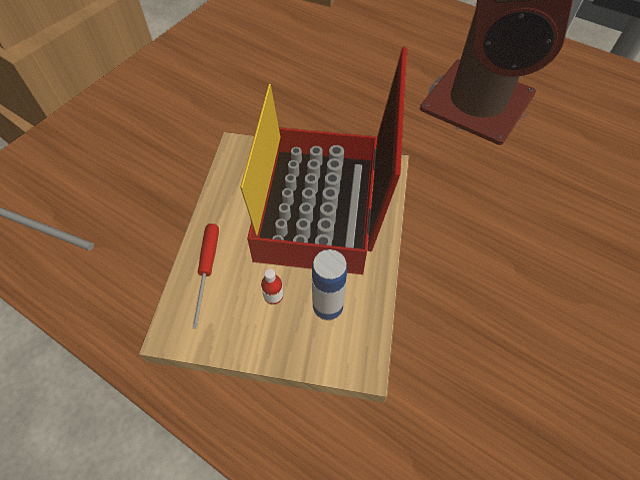

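The top view shows the case with its rim corners near (255,249), (374,192), (456,348) and (333,410). The flap is on the right and the cover on the left, both roughly upright. The can is at (262,185), the glue at (323,170) and the driver grip at (416,180).

Run:
```python
from h import *
np.set_printoptions(precision=4,suppress=True)
W=cloud('top','top0'); S=cloud('side','side0')
def med(u,v,k=2,A=W): return np.nanmedian(A[v-k:v+k+1,u-k:u+k+1].reshape(-1,3),0)
for n,p in dict(b1=(220,190),b2=(480,310),b3=(330,110),can=(262,175),glue=(325,165),drv=(416,180),drvtip=(380,125)).items(): print(n,med(*p))
bz=np.mean([med(*p)[2] for p in((220,190),(480,310),(330,110))])
# rim corners: intersect pixel rays with plane z=bz+.08
c=r.camera_params('top');M=R.from_rotvec(np.ravel(c['rvec'])).as_matrix();C=-M.T@np.ravel(c['tvec'])
def ray(u,v,z):
    P=W[v,u]
    if np.isnan(P[0]): P=med(u,v,4)
    d=P-C; return C+d*(z-C[2])/d[2]
q=[ray(*p,bz+.08) for p in((255,249),(374,192),(456,348),(333,410))]
q=np.array(q);print(bz,q,q.mean(0)); print([np.linalg.norm(q[i]-q[(i+1)%4]) for i in range(4)])
ex=(q[0]+q[1]-q[2]-q[3])[:2];th=np.arctan2(ex[1],ex[0]);print('yaw',th)
o=q.mean(0)[:2];Rz=R.from_euler('z',th).as_matrix()
im=cv2.imread('pics/top0.png').astype(int);B,G,Rd=im[...,0],im[...,1],im[...,2]
im2=cv2.imread('pics/side0.png').astype(int)
for nm,A,i in(('top',W,im),('side',S,im2)):
    L=(A-np.r_[o,bz])@Rz
    ye=(i[...,2]>130)&(i[...,1]>110)&(i[...,0]<60)&(abs(L[...,0])<.14)&(L[...,2]>.06)&(L[...,2]<.25)&(L[...,1]<-.02)
    rd=(i[...,2]>i[...,1]*2+10)&(L[...,2]>.1)&(L[...,2]<.35)&(L[...,1]>.05)&(abs(L[...,0])<.16)
    for n,m in(('flap',ye),('cover',rd)):
        P=L[m]; 
        if len(P)<50: print(nm,n,len(P));continue
        a=np.polyfit(P[:,2],P[:,1],1); print(nm,n,len(P),'y=%.3f z+%.4f'%tuple(a),P.min(0),P.max(0),np.percentile(P,[2,98],axis=0))
```

```text
b1 [0.6673 0.0832 0.0367]
b2 [ 0.4755 -0.3305  0.037 ]
b3 [ 0.8016 -0.0949  0.0372]
can [0.6578 0.0021 0.1867]
glue [ 0.688  -0.084   0.1213]
drv [ 0.6791 -0.2297  0.0613]
drvtip [ 0.7728 -0.1753  0.0515]
0.03696829551942757 [[ 0.5646  0.0173  0.117 ]
 [ 0.6489 -0.1561  0.117 ]
 [ 0.4244 -0.2693  0.117 ]
 [ 0.3398 -0.0946  0.117 ]] [ 0.4944 -0.1257  0.117 ]
[np.float64(0.19283100250883303), np.float64(0.25141466437084126), np.float64(0.19403879792843934), np.float64(0.2511717247239516)]
yaw 0.4644160418009263
top flap 4960 y=-0.074 z+-0.0802 [-0.1143 -0.0983  0.0675] [ 0.115  -0.0847  0.2019] [[-0.1094 -0.0971  0.0738]
 [ 0.1097 -0.0858  0.1986]]
top cover 2030 y=0.146 z+0.0812 [-0.1282  0.1089  0.1677] [0.1295 0.1265 0.2824] [[-0.1253  0.1135  0.2206]
 [ 0.1234  0.1259  0.281 ]]
side flap 2703 y=-0.072 z+-0.0807 [-0.1126 -0.0982  0.067 ] [ 0.1195 -0.0851  0.1988] [[-0.1051 -0.0967  0.0716]
 [ 0.1163 -0.0859  0.1962]]
side cover 1230 y=0.124 z+0.0908 [-0.16    0.1028  0.1003] [0.1346 0.3624 0.3278] [[-0.1203  0.1069  0.1165]
 [ 0.1335  0.1261  0.2787]]
```

>>> apply_moves --increments '[[[37,-13,0],[0,0,-0.177],1],[[74,-26,0],[0,0,-0.354],1],[[111,-39,0],[0,0,-0.531],1],[[148,-52,0],[0,0,-0.708],1],[[185,-65,0],[0,0,-0.885],1],[[222,-78,0],[0,0,-1.062],1],[[259,-91,0],[0,0,-1.239],1],[[296,-105,0],[0,0,-1.416],1],[[333,-118,0],[0,0,-1.597],1],[[369,-131,10],[0,0,-1.597],1]]' --squeeze 20

```text
time: 1.35
tool_pos: [0.5448, -0.2902, 0.2129]
eef_rot: [0.525, 0.851, -0.0, 0.001]
contact_force: [-0.6, -0.2, 0.6]
grip_width: 0.0014
finger_force: 0.0
```

```bash
cat >> h.py <<'E'
O=np.r_[.4944,-.1257,.037]; RC=R.from_euler('z',.4644)
def loc():
    s=r.sense(); np.set_printoptions(precision=4,suppress=True)
    print('t',s['time'],'local',RC.inv().apply(s['tool_pos']-O),'F',RC.inv().apply(s['contact_force']),'j',np.array(s['joints']))
    m=(RC.inv()*R.from_quat(s['eef_rot'])).as_matrix(); print('tool axes in case: x',m[:,0],'y',m[:,1],'z',m[:,2]); return s
E
python3 -c "
from h import *
loc();print(r.camera_params('wrist')['tool_from_camera'])"
```

```text
t 1.35 local [-0.0286 -0.1696  0.1759] F [-0.5747  0.1095  0.6238] j [-0.6171  0.2076  1.5596 -0.      1.3732 -1.0832]
tool axes in case: x [-0.0018  1.     -0.0011] y [1.     0.0018 0.0005] z [ 0.0005 -0.0011 -1.    ]
[[-0.0011 -0.9539 -0.3     0.0817]
 [ 1.     -0.0012  0.0002  0.0008]
 [-0.0006 -0.3     0.9539 -0.1634]
 [ 0.      0.      0.      1.    ]]
```

>>> apply_moves --increments '[[[0,0,0],[0,0.175,0],1],[[0,0,4],[0,0.35,0],1],[[20,0,9],[0,0.524,0],1],[[40,0,9],[0,0.524,0],1],[[54,0,9],[0,0.524,0],1],[[64,0,9],[0,0.524,0],1],[[74,0,8.5],[0,0.524,0],1],[[84,0,8],[0,0.524,0],1],[[92,0,8],[0,0.524,0],1],[[99,0,9],[0,0.524,0],1]]'

```text
time: 2.6
tool_pos: [0.4992, -0.2021, 0.2038]
eef_rot: [0.508, 0.822, 0.136, -0.22]
contact_force: [0.3, -1.9, -1.1]
grip_width: 0.0011
finger_force: 0.9
```

```bash
python3 -c "
from h import *
loc();snap('side','side1')"
```

```text
t 2.6 local [-0.0299 -0.0705  0.1668] F [-0.6062 -1.8007 -1.0914] j [-0.6693  0.389   1.4415  0.2188  1.7873 -1.1383]
tool axes in case: x [0.0002 0.8662 0.4997] y [ 1.     -0.0004  0.0003] z [ 0.0005  0.4997 -0.8662]
```

View pics/side1.png

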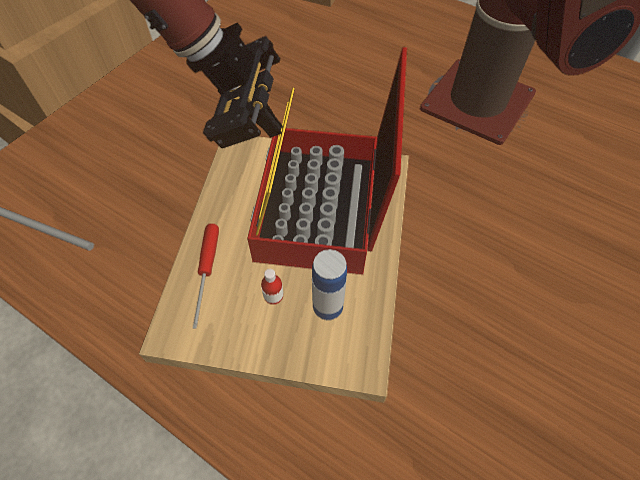

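The fingertip is in light contact with the flap, which has tilted inward. I continue along its arc.

>>> apply_moves --increments '[[[9.7,0,10.2],[0,0,0],1],[[18.4,0,21],[0,0,0],1],[[25.5,0,33.8],[0,0,0],1],[[30.8,0,46.7],[0,0,0],1],[[33.8,0,60.5],[0,0,0],1],[[35.2,0,75],[0,0,0],1],[[34.7,0,87],[0,0,0],1],[[33,0,98.8],[0,0,0],1],[[29.2,0,110.4],[0,0,0],1],[[25.7,0,120.5],[0,0,0],1]]'

```text
time: 3.9
tool_pos: [0.4624, -0.1287, 0.1112]
eef_rot: [0.508, 0.822, 0.136, -0.22]
contact_force: [1.5, -4.6, 16.0]
grip_width: 0.0005
finger_force: 9.1
```

```bash
python3 -c "
from h import *
loc()"
```

```text
t 3.9 local [-0.03    0.0117  0.0742] F [-0.7651 -4.7915 15.9923] j [-0.6115  0.3382  1.6954  0.2401  1.5779 -1.1313]
tool axes in case: x [0.0006 0.8659 0.5002] y [ 1.     -0.0006 -0.    ] z [ 0.0003  0.5002 -0.8659]
```

>>> apply_moves --increments '[[[0,0,-20],[0,0,0],1],[[0,0,-60],[0,0,0],1],[[0,0,-100],[0,0,0],1],[[2.4,0,-144],[0,0,0],1],[[25,0,-185],[0,0,0],1],[[50,0,-227],[0,-0.175,0],1],[[75,0,-270],[0,-0.35,0],1],[[75,0,-270],[0,-0.524,0],1]]'

```text
time: 4.9
tool_pos: [0.4956, -0.193, 0.3915]
eef_rot: [0.526, 0.85, -0.001, 0.008]
contact_force: [-0.7, 0.3, -0.3]
grip_width: 0.0004
finger_force: 0.0
```

Run:
```python
from h import *
loc();snap('top','top1')
W=cloud('top','top1');L=(W-O)@RC.as_matrix();i=cv2.imread('pics/top1.png').astype(int)
ye=(i[...,2]>130)&(i[...,1]>110)&(i[...,0]<60)&(abs(L[...,0])<.14)&(L[...,2]>.05)&(L[...,2]<.25)
print(ye.sum(),np.percentile(L[ye],[1,50,99],axis=0))
```

```text
t 4.9 local [-0.0291 -0.0607  0.3545] F [-0.4946  0.5941 -0.2648] j [-0.518  -0.072   1.5248 -0.0026  1.6723 -0.9813]
tool axes in case: x [ 0.0015  0.9999 -0.0152] y [ 1.     -0.0014  0.0071] z [ 0.007  -0.0152 -0.9999]
14051 [[-0.1119 -0.0857  0.0668]
 [-0.0025 -0.0219  0.07  ]
 [ 0.1127  0.0411  0.0736]]
```

View pics/top1.png

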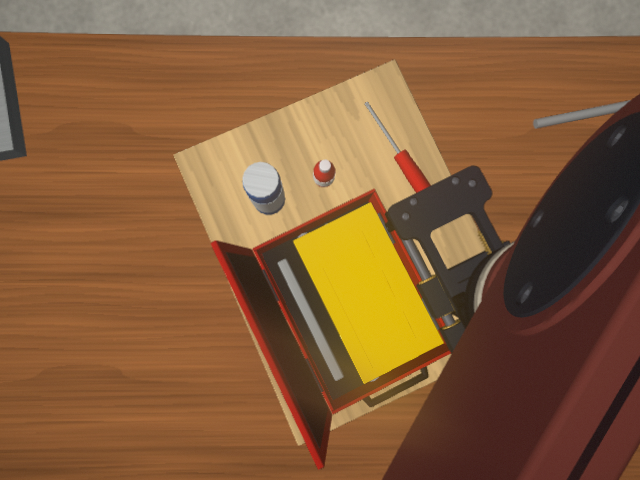

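The flap lies flat at z 70 mm, spanning y −86 to +41, and the case hasn't moved. Next the hand goes over the cover to its far side.

>>> apply_moves --increments '[[[50,6,0],[0,0,0],1],[[100,12,0],[0,0,0],1],[[150,18,0],[0,0,0],1],[[200,24,0],[0,0,0],1],[[245,30,0],[0,0,0],1],[[245,30,0],[0,0,0],1],[[245,30,0],[0,0,0],1]]'

```text
time: 5.82
tool_pos: [0.4111, 0.0408, 0.3839]
eef_rot: [0.526, 0.851, -0.0, -0.0]
contact_force: [-0.3, -0.5, 0.9]
grip_width: 0.0007
finger_force: 0.0
```

```bash
python3 -c "
from h import *
loc()"
```

```text
t 5.825 local [0.0001 0.1861 0.3469] F [-0.5118 -0.2837  0.875 ] j [-0.0925 -0.3567  1.778  -0.0001  1.7204 -0.5567]
tool axes in case: x [ 0.0002  1.     -0.    ] y [ 1.     -0.0002 -0.0002] z [-0.0002 -0.     -1.    ]
```

>>> apply_moves --increments '[[[0,0,40],[0,0,0],1],[[0,0,80],[0,0,0],1],[[0,0,104],[0,0,0],1],[[-20,0,105],[0,0,0],1],[[-35,0,105],[0,0,0],1],[[-45,0,104],[0,0,0],1],[[-55,0,102],[0,0,0],1],[[-68,0,101.5],[0,0,0],1],[[-82,0,101.5],[0,0,0],1],[[-97,0,102],[0,0,0],1]]'

```text
time: 7.08
tool_pos: [0.4545, -0.0461, 0.281]
eef_rot: [0.525, 0.851, 0.0, -0.0]
contact_force: [-0.9, 3.7, -1.6]
grip_width: 0.0002
finger_force: 1.8
```

```bash
python3 -c "
from h import *
loc();snap('side','side2')"
```

```text
t 7.075 local [-0.     0.089  0.244] F [ 0.8395  3.6925 -1.5615] j [-0.2743 -0.2273  1.8641  0.0003  1.5056 -0.7387]
tool axes in case: x [0.     1.     0.0008] y [ 1.     -0.     -0.0004] z [-0.0004  0.0008 -1.    ]
```

View pics/side2.png

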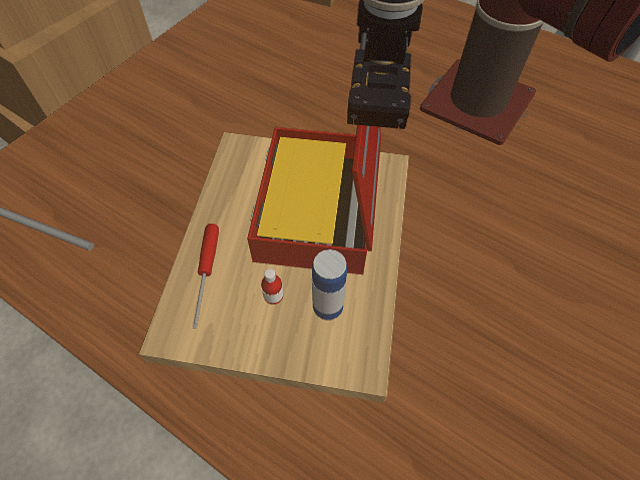

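The cover is swinging in and the flap is still flat.

>>> apply_moves --increments '[[[-15,0,0],[0,0,0],1],[[-36,0,4.5],[0,0,0],1],[[-57.5,0,12.5],[0,0,0],1],[[-77,0,23.5],[0,0,0],1],[[-95,0,36.5],[0,0,0],1],[[-112,0,52.5],[0,0,0],1],[[-125.5,0,70],[0,0,0],1],[[-136.5,0,89.5],[0,0,0],1],[[-146,0,111],[0,0,0],1],[[-150,0,130],[0,0,0],1]]'

```text
time: 8.38
tool_pos: [0.5218, -0.1806, 0.1499]
eef_rot: [0.526, 0.851, -0.0, 0.0]
contact_force: [-0.7, -0.3, 0.4]
grip_width: 0.0003
finger_force: 0.5
```

>>> apply_moves --increments '[[[-1,0,8],[0,0,0],1],[[-2,0,15],[0,0,0],1],[[-3,0,20],[0,0,0],1],[[-3,0,24],[0,0,0],1],[[-3,0,25.5],[0,0,0],1]]'

```text
time: 9.0
tool_pos: [0.5231, -0.1825, 0.1261]
eef_rot: [0.526, 0.851, -0.0, 0.0]
contact_force: [-0.1, -0.2, 1.0]
grip_width: 0.0002
finger_force: 0.4
```

```bash
python3 -c "
from h import *
loc()"
```

```text
t 9.0 local [ 0.0002 -0.0636  0.0891] F [-0.1954 -0.1093  1.0473] j [-0.478   0.1413  1.8056 -0.0001  1.1939 -0.9421]
tool axes in case: x [ 0.0003  1.     -0.0007] y [ 1.     -0.0003  0.0004] z [ 0.0004 -0.0007 -1.    ]
```

>>> apply_moves --increments '[[[0,0,0.5],[0,0,0],1],[[0,0,1],[0,0,0],1],[[0,0,1.5],[0,0,0],1],[[0,0,1.5],[0,0,0],1]]'

```text
time: 9.5
tool_pos: [0.5231, -0.1825, 0.1256]
eef_rot: [0.526, 0.851, 0.0, 0.0]
contact_force: [-3.0, 1.5, 7.8]
grip_width: 0.0004
finger_force: 3.6
```

>>> apply_moves --increments '[[[0,0,1],[0,0,0],1],[[0,0,2],[0,0,0],1],[[0,0,2],[0,0,0],1]]'

```text
time: 9.88
tool_pos: [0.5232, -0.1825, 0.1255]
eef_rot: [0.525, 0.851, -0.0, 0.0]
contact_force: [-7.8, 4.4, 18.8]
grip_width: 0.0005
finger_force: 9.5
```

It's firmly on the stop. Now the hand retreats.

>>> apply_moves --increments '[[[0,0,-10],[0,0,0],1],[[0,0,-40],[0,0,0],1],[[0,0,-90],[0,0,0],1],[[0,0,-140],[0,0,0],1],[[-60,0,-170],[0,0,0],1],[[-110,-20,-180],[0,0,0],1],[[-160,-50,-180],[0,0,0],1],[[-210,-90,-180],[0,0,0],1],[[-250,-130,-180],[0,0,0],1],[[-250,-130,-180],[0,0,0],1]]'

```text
time: 11.12
tool_pos: [0.5159, -0.4682, 0.3009]
eef_rot: [0.528, 0.849, -0.0, -0.001]
contact_force: [-0.1, 0.8, 0.2]
grip_width: 0.0004
finger_force: 0.0
```

Run:
```python
from h import *
loc();snap('top','top2')
W=cloud('top','top2');L=(W-O)@RC.as_matrix();i=cv2.imread('pics/top2.png').astype(int)
m=(abs(L[...,0])<.14)&(abs(L[...,1])<.11)&(L[...,2]>.07)&(L[...,2]<.3)&(i[...,2]>2*i[...,1])
P=L[m];print(m.sum(),np.percentile(P,[1,50,99],axis=0),np.linalg.lstsq(np.c_[P[:,:2],np.ones(len(P))],P[:,2],rcond=None)[0])
```

```text
t 11.125 local [-0.1342 -0.3159  0.2639] F [0.3202 0.7897 0.2046] j [-0.8495  0.3602  1.2112 -0.0011  1.5716 -1.3078]
tool axes in case: x [0.006 1.    0.001] y [ 1.     -0.006  -0.0014] z [-0.0014  0.001  -1.    ]
22989 [[-0.1264 -0.0965  0.0853]
 [-0.0034  0.0018  0.0884]
 [ 0.1272  0.0983  0.0913]] [-0.0002 -0.0007  0.0884]
```

View pics/top2.png

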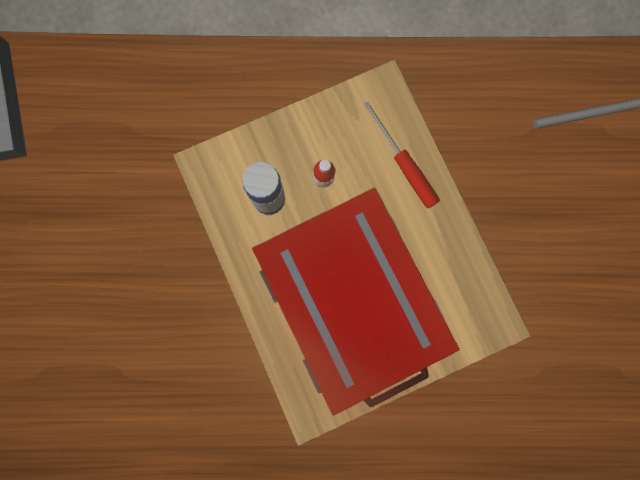

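The cover is level at z 88.4 mm, so it is shut. The case, can (262,185), glue (323,170) and driver (416,180) are all where they started, and the hand is clear.

```bash
python3 -c "
from station import r
print(r.sign_off())"
```

```text
the job is handed in; nothing more can be done
None
```

The job is handed in at about 11 s: the flap was pushed flat first, then the cover was pressed fully shut (level at 88.4 mm), with the case and the other items unmoved and the hand clear.

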